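Hold the ware chest open

ROBOT

A 6-joint arm with a two-finger parallel gripper is mounted at the origin on the work surface. World frame = base frame: x ahead of the robot, y to its left, z up, the work surface at z = 0. Lengths are in m, angles in rad, forces in N, time in s.
With the tool pointing down it reaches from about 0.35 to 0.85 m from the base axis. Payload 8.1 kg.
Tool frame: the origin (TCP) lies midway between the tips of the shut fingers; the grasp point (between the pads) lies 19 mm behind it (robot.grip_point_offset is the distance from the TCP to the grasp point, in m); z points along the fingers, y is the line along which they close (so a half turn about z gives the same grasp; the last joint's range is limited). The gripper opens to 93 mm and grips with 3 to 60 N. Pads are 15 mm wide; open, the fingers measure 128 mm over their backs; the gripper's body (75 mm by 188 mm) begins 65 mm behind the grasp point.
Start: joints at [1.059, 0.13, 1.488, -0, 1.523, -0.085], TCP at [0.248, 0.546, 0.191] pointing down, gripper open.
Joint ranges: [-2.96, 2.96], [-0.89, 2.26], [0.02, 2.5], [-1.34, 4.48], [0, 2.73], [-2.66, 2.66]. Speed limits (rad/s): [2.39, 2.39, 2.79, 3.14, 3.14, 3.14].

INTERFACE

Orientations are given as a rotation vector (axis times angle).
In Python, from plant import robot, read_camera, job gives the robot as it stands.
- The arm moves only by the shell command python3 -m inch 'ROWS' [FORCE]. ROWS is JSON, one flat list of numbers, 5 for each row, row after row: the shift along the world's x, y, z in mm, then the turn about the world's z in degrees, then the opening in per cent of the stroke, from 0 (shut) to 100 (fully open). In form: [dx, dy, dz, yaw, hand, dx, dy, dz, yaw, hand, ...]. A call has 1 to 10 rows; each row is the pose to reach, as a shift and turn from the pose commanded when the call began; what a row does not reach only later rows make up. A row lasts 1/12 s, in which the tool goes at most 41.7 mm and 7.16 degrees, less where a joint would pass 70% of its speed; a pose out of reach is approached as far as the arm can. A call with a gripper value outside its range is refused whole. The fingers move at their own pace and stop on an object; FORCE is the grip in N (left out, the last holds). Time passes only in rows, so rows that repeat a pose let the fingers close. It gives the time, the measured TCP pose, the force, the opening and the grip force at its end, in the units of the state.
- robot.read_state(): the state, without advancing time (a new reading comes with each control period).
- read_camera(name): name is "scene" or "side" or "wrist"; returns a dict with "image" (400x640x3 uint8, blue, green, red), "K" (3x3 intrinsics, pixels), "extrinsics" (4x4, takes a point from world to camera coordinates); the wrist camera has in their place "mount" (4x4, takes a point from camera to tool coordinates, whose origin is the TCP and whose axes are the flange's). Camera axes: x right, y down, z forward; pixel columns grow to the right and rows downward; lengths in m; the calibration is good to about 2 mm. A picture is of the moment at which its call begins: read the wrist's pose just before it. There is no depth.
- job.close_job(): hands the job in; it is judged then, once.
The state is a dict: "t": time; "q": joint angles; "dq": joint speeds; "joint_torque": joint torques, N m; "tool_pos": TCP position; "orientation": TCP orientation; "force": force on the tool from outside, world axes, zero at the start; "wrist_torque": the same for the moment, N m; "opening": finger opening in m; "gripper_force": force on a finger pad.
Only numpy, scipy, OpenCV 4.12 (cv2) and the standard library are available. Lean on these libraries where they do the work, as an engineer would, in place of code of your own. Each camera call takes 0.05 s, during which the arm holds its last target. There are 200 camera calls.

TASK

Swing the lamp on its arm out to its post's side of the wooden ware chest, fully clear, so that no part of the lamp hangs over the chest's lid. Only then raise the lid (it has a tongue at its front to take it by) to 50 degrees from closed and hold it there steadily so that the painter can take the ware out: it would fall shut, so finish still holding it. Leave the lamp clear and all the other things where they stand.

Things in the scene. Friction and masses are not known exactly. Their poses are not given: they have to be found in the camera images.
- chest: Fixed wooden ware chest, 220 mm deep (its x) by 300 mm wide (its y) by 130 mm high without the lid, walls 10 mm, standing on the table. Origin: centre of its underside. Its x axis points from the front (with the tongue, towards the robot) to the hinge, its y to the left seen from the robot, z up.
- lid (a joint): Angle of the chest's lid in rad: 0 closed (level), growing as the front edge rises, stop at 1.4; 50 degrees is 0.873. The lid is a 225 x 306 x 14 mm wooden panel of about 0.6 kg (about 0.5 to 0.8) with no stay: let go at any angle, it falls shut. Hinge along the chest's y axis on its far top rim; front edge 225 mm from the hinge. The lamp head hanging over the lid would block it.
- lid_hinge (a point): Middle of the hinge line: 110 mm beyond the chest's origin along its x, 130 mm above the table.
- lid_pull (a point): Point to grip on the lid's tongue: a dark wooden block standing out 45 mm forward of the middle of the lid's front edge, 40 mm wide (along the hinge), 16 mm thick (closed: from 130 to 146 mm above the table), free on both sides, in front and below. This point is in the middle of its width and thickness, 23 mm in front of the panel, 248 mm from the hinge line measured along the lid and 8 mm above the hinge line when closed. The point turns with the lid.
- lamp_post: Fixed lamp post left of the chest: round foot 110 mm across, 22 mm high, steel column 22 mm across up to 199 mm. Origin: centre of the foot's underside, on the arm's upright swing axis. Its yaw is unlike the chest's by a little.
- lamp_arm (a joint): Swing angle of the lamp arm in rad: at 0 the arm points along the post's own -y (across the chest), growing clockwise seen from above, which brings the head towards the robot (-x) and then away to the left; at pi/2 it points along the post's -x. Stops at -0.2 and 2.3. Light friction (about 0.2 N m); it stays where it is left and does not move up or down.
- lamp_head (a point): Centre of the underside of the lamp head: a white disc 100 mm across and 20 mm thick, 240 mm from the swing axis, underside 200 mm above the table (the lid's top is at 144 mm; its battens reach 149 mm).
- lamp_knob (a point): Point to grip on the upright round black knob in the middle of the lamp head's top, 240 mm from the swing axis: 22 mm across, from 220 to 271 mm above the table; this point is 246 mm above the table. The arm is a 20 mm steel bar level with the head.
- bud_vase_a: White bud vase 85 mm high, 60 mm across, inside the chest. Origin: centre of its underside. Leave alone.
- bud_vase_b: Another such bud vase, inside the chest. Leave alone.
- tea_cup: Blue cup 70 mm across, 55 mm high, inside the chest. Leave alone.
- pigment_cup: Blue cup 80 mm across, 60 mm high, on the table right of the chest. Origin: centre of its underside. Leave alone.
- water_bowl: White bowl 104 mm across, 45 mm high, on the table left of the chest, low under the lamp's path. Origin: centre of its underside. Leave alone.
- paint_jar: Small jar 48 mm across, 50 mm high, on the table in front of the chest, right of the tongue. Origin: centre of its underside. Leave alone.
- brush: Brush 190 mm long lying on the table right of the chest. Leave alone.
- big_vase: White vase 200 mm high, 184 mm across, on a blue banding wheel 68 mm high at the table's left. Origin: centre of its underside. Leave alone.

How it is judged:
By the outcome, as a careful person would: the job done as asked, in the order asked, and still so for the second after the job is handed in, while the arm keeps its last pose, push and grip.
It also fails if it takes over 51 s, if anything falls off the work surface, if the arm or the gripper's body presses on something with over 40 N, if the wrist force passes 120 N, or if a joint passes its speed limit or range.

## Working session

There is one attempt and no reset: what is moved stays moved. The work goes in short steps, Python scripts to look and compute and a shell command to move; the robot and the scene stay as the last step left them, time stands still between calls to the robot, and variables do not carry over. Pictures are saved under pics/ and viewed, at most 10 in all, crops included, and the job is handed in when it is done.

```bash
ls; mkdir -p pics
python3 - <<'E'
from plant import robot, read_camera
import cv2,numpy as np
s=robot.read_state();print(s)
print(robot.grip_point_offset)
for n in("scene","side"):
    c=read_camera(n);cv2.imwrite(f"pics/{n}0.png",c["image"]);print(n,c["K"].tolist(),np.round(c["extrinsics"],4).tolist())
E
```

```text
pics
{'t': 0.0, 'q': array([ 1.05856541e+00,  1.31141836e-01,  1.48929369e+00, -2.84176526e-05,
        1.52299483e+00, -8.53789419e-02]), 'dq': array([ 3.45869244e-04, -4.07705807e-04, -3.82206946e-04,  4.24377293e-04,
        9.69311752e-04,  6.74240243e-05]), 'joint_torque': array([ 2.80134926e-03, -5.59830165e+01, -4.91763282e+01,  7.69292051e-02,
        3.54318973e-02, -2.23651632e-04]), 'tool_pos': array([0.24807458, 0.54562524, 0.18989113]), 'orientation': array([-6.65307614e-01, -3.06981011e+00,  2.77141198e-03]), 'force': array([ 0.87550662, -0.26364945, -0.29859567]), 'wrist_torque': array([-0.0844667 ,  0.01543272, -0.01946935]), 'gripper_force': 0.0, 'opening': 0.09289789222067349}
0.0188
scene [[364.65613985329696, 0.0, 323.83015795572084], [0.0, 364.65613985329696, 196.22888245347318], [0.0, 0.0, 1.0]] [[-0.4071, 0.9134, -0.0037, 0.1773], [0.8679, 0.3856, -0.3131, -0.5064], [-0.2845, -0.1307, -0.9497, 1.5959], [0.0, 0.0, 0.0, 1.0]]
side [[461.86027335408426, 0.0, 309.5669824281384], [0.0, 461.86027335408426, 197.71251060611846], [0.0, 0.0, 1.0]] [[0.9372, 0.3488, 0.0071, -0.5931], [0.3114, -0.8272, -0.4678, -0.0137], [-0.1573, 0.4406, -0.8838, 1.5029], [0.0, 0.0, 0.0, 1.0]]
```

View pics/scene0.png

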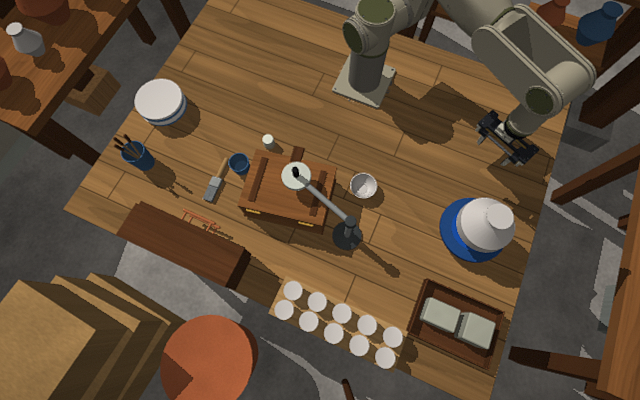

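View pics/side0.png

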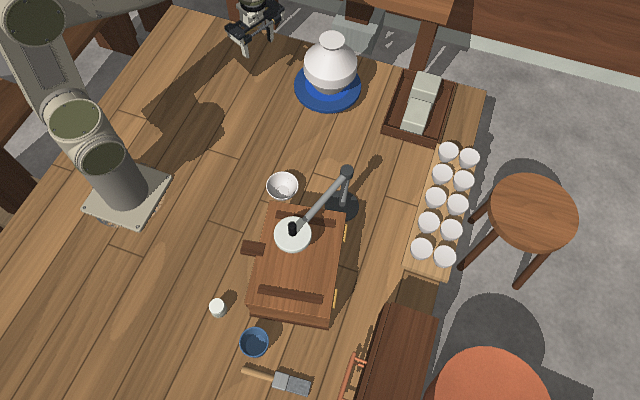

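The scene view shows the knob at (296,172), the post top at (352,220), the tongue at (298,152) and the bowl at (364,185). In the side view the knob is at (293,226), the post top at (346,171), the tongue at (253,247) and the bowl at (283,186). I'll zoom in for better pixel positions.

Run:
```python
import cv2,numpy as np
a=cv2.imread("pics/scene0.png")[130:255,225:385];b=cv2.imread("pics/side0.png")[155:335,205:365]
a=cv2.resize(a,None,fx=2.5*1.0,fy=2.5,interpolation=3);b=cv2.resize(b,None,fx=2.5,fy=2.5,interpolation=3)
o=np.zeros((450,800,3),np.uint8);o[:a.shape[0],:400]=a;o[:450,400:]=b
cv2.imwrite("pics/z0.png",o)
```

```text
(no output)
```

View pics/z0.png

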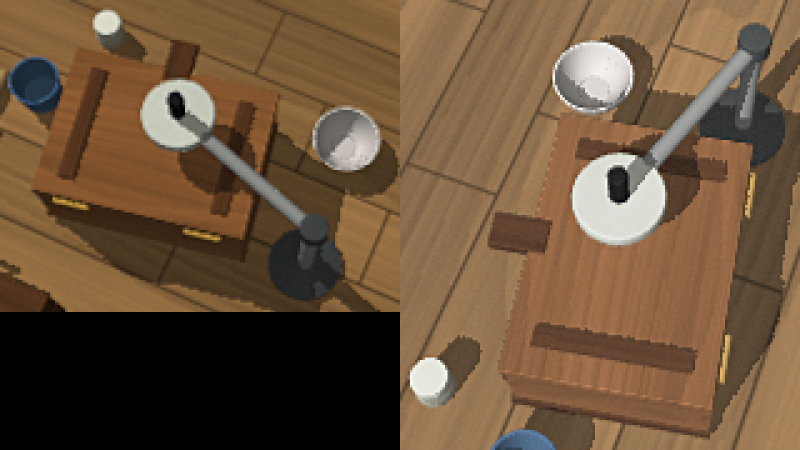

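The zoom shows the disc centre at (296,175) scene and (293,233) side, and the lid corners, tongue, post top and foot are all clear. Next I'll triangulate.

```bash
cat > h.py <<'E'
import numpy as np
Ks=np.array([[364.656,0,323.83],[0,364.656,196.229],[0,0,1]]);Es=np.array([[-0.4071,0.9134,-0.0037,0.1773],[0.8679,0.3856,-0.3131,-0.5064],[-0.2845,-0.1307,-0.9497,1.5959]])
Kd=np.array([[461.86,0,309.567],[0,461.86,197.7125],[0,0,1]]);Ed=np.array([[0.9372,0.3488,0.0071,-0.5931],[0.3114,-0.8272,-0.4678,-0.0137],[-0.1573,0.4406,-0.8838,1.5029]])
def ray(K,E,u):
    R=E[:,:3];c=-R.T@E[:,3];d=R.T@np.linalg.solve(K,[u[0],u[1],1]);return c,d/np.linalg.norm(d)
def plane(K,E,u,z):
    c,d=ray(K,E,u);return c+d*(z-c[2])/d[2]
def tri(u,v):
    A=0;b=0
    for c,d in(ray(Ks,Es,u),ray(Kd,Ed,v)):
        P=np.eye(3)-np.outer(d,d);A=A+P;b=b+P@c
    return np.linalg.solve(A,b)
E
python3 - <<'E'
from h import *
np.set_printoptions(precision=4,suppress=True)
for n,u,v,z in [("FR",(255.8,148.8),(245.8,305),.144),("FL",(337,167.2),(269.8,200.2),.144),("BL",(323.8,225.6),(345.8,211.8),.144),("BR",(238.2,205.6),None,.144),
 ("tongue",(299.6,146.9),(242.6,246.2),.146),("knobtop",(295.4,169.6),(292.6,223.8),.271),("disc",(296.2,175.2),(292.6,233),.218),("post",(351,221.2),(346.6,170.2),.22),("foot",(347.4,236),(341.8,205.8),.022),("bowl",(363.4,185.6),(282.2,185.8),.045),("jar",(267.8,138.8),(217.4,303),.05)]:
    print(n,plane(Ks,Es,u,z)[:2],(plane(Kd,Ed,v,z)[:2],tri(u,v)) if v else "")
E
```

```text
FR [ 0.5362 -0.2275] (array([ 0.5415, -0.2283]), array([ 0.539 , -0.2277,  0.1443]))
FL [0.4824 0.0734] (array([0.4816, 0.0746]), array([0.4825, 0.0737, 0.1456]))
BL [0.6986 0.1178] (array([0.6987, 0.1165]), array([0.6983, 0.1175, 0.142 ]))
BR [ 0.7544 -0.1834] 
tongue [ 0.465  -0.0834] (array([ 0.4674, -0.0836]), array([ 0.4664, -0.0834,  0.1466]))
knobtop [ 0.5949 -0.0279] (array([ 0.5947, -0.0251]), array([ 0.5959, -0.0269,  0.275 ]))
disc [ 0.5941 -0.0299] (array([ 0.5942, -0.0274]), array([ 0.5951, -0.029 ,  0.2218]))
post [0.6666 0.1995] (array([0.6663, 0.203 ]), array([0.6674, 0.1998, 0.225 ]))
foot [0.6723 0.2017] (array([0.6701, 0.1923]), array([0.6684, 0.2012, 0.0043]))
bowl [0.4719 0.1822] (array([0.4721, 0.1815]), array([0.4717, 0.1821, 0.044 ]))
jar [ 0.4445 -0.2403] (array([ 0.4449, -0.2319]), array([ 0.4496, -0.2348,  0.0646]))
```

The numbers agree with the given sizes: arm radius 0.239, corner heights about 0.144 and front width 0.306. That puts the swing axis at (0.667,0.201), the knob at (0.595,-0.027), the chest yaw at about 10.8° and lid_pull near (0.487,-0.080). I'll rise and move above the knob.

```bash
python3 -c "
from h import *
print(plane(Ks,Es,(475,231),.068),plane(Kd,Ed,(327,88),.068))"
python3 -m inch '[0,0,40,0,100, 0,0,80,0,100, 0,0,120,0,100, 20,-32,150,0,100, 40,-65,150,0,100, 60,-98,150,0,100, 80,-131,150,0,100, 100,-164,150,0,100, 120,-197,150,0,100, 140,-230,150,0,100]'
python3 -m inch '[20,-33,0,0,60, 40,-66,0,0,60, 60,-99,0,0,60, 80,-132,0,0,60, 100,-165,0,0,60, 120,-198,0,0,60, 140,-231,0,0,60, 160,-264,0,0,60, 180,-297,0,0,60, 200,-330,0,0,60]'
python3 -m inch '[7,-13,-10,0,60, 7,-13,-10,0,60,7,-13,-10,0,60]'
```

```text
[0.47865047 0.61619941 0.068     ] [0.47745772 0.59248233 0.068     ]
t: 0.93
tool_pos: [0.3887, 0.3144, 0.3406]
orientation: [-0.665, -3.07, 0.001]
force: [1.2, -0.9, 0.5]
opening: 0.0932
gripper_force: 0.0
t: 1.77
tool_pos: [0.5888, -0.0157, 0.3405]
orientation: [-0.665, -3.07, 0.0]
force: [0.3, 0.5, 0.1]
opening: 0.0557
gripper_force: 0.0
t: 2.02
tool_pos: [0.5947, -0.0271, 0.3291]
orientation: [-0.667, -3.066, -0.0]
force: [0.4, 0.6, 0.2]
opening: 0.0559
gripper_force: 0.0
```

```bash
python3 -m inch '[0,0,-30,0,60, 0,0,-60,0,60, 0,0,-85,0,60, 0,0,-98,0,60, 0,0,-98,0,60]'
python3 -m inch '[0,0,0,0,0, 0,0,0,0,0, 0,0,0,0,0, 0,0,0,0,0, 0,0,0,0,0, 0,0,0,0,0]' 12
python3 - <<'E'
from math import *
# arc rows about axis
cx,cy=.667,.201;x,y=.595,-.027
a0=atan2(y-cy,x-cx);r=hypot(x-cx,y-cy)
for i in range(1,18):
    d=5*i;a=a0-radians(d)
    print(i,d,round(1e3*(cx+r*cos(a)-x)),round(1e3*(cy+r*sin(a)-y)))
E
```

```text
t: 2.43
tool_pos: [0.5929, -0.025, 0.2294]
orientation: [-0.661, -3.065, 0.0]
force: [0.0, -0.8, 0.1]
opening: 0.056
gripper_force: 0.0
t: 2.93
tool_pos: [0.5953, -0.0294, 0.2343]
orientation: [0.667, 3.069, -0.007]
force: [-2.7, -5.4, 3.6]
opening: 0.0211
gripper_force: 12.0
1 5 -20 7
2 10 -38 16
3 15 -57 26
4 20 -74 38
5 25 -90 52
6 30 -104 67
7 35 -118 83
8 40 -130 100
9 45 -140 118
10 50 -149 137
11 55 -156 156
12 60 -161 176
13 65 -165 197
14 70 -167 218
15 75 -167 239
16 80 -165 259
17 85 -161 280
```

```bash
python3 -m inch '[-10,4,0,-2.5,0, -20,7,0,-5,0, -38,16,0,-10,0, -57,26,0,-15,0, -74,38,0,-20,0, -90,52,0,-25,0]'
```

```text
t: 3.43
tool_pos: [0.5042, 0.0231, 0.2341]
orientation: [1.323, 2.848, -0.005]
force: [-5.2, -7.2, 6.2]
opening: 0.0215
gripper_force: 12.0
```

```bash
python3 -m inch '[-14,15,0,-5,0, -28,31,0,-10,0, -40,48,0,-15,0, -50,66,0,-20,0, -59,85,0,-25,0, -66,104,0,-30,0, -71,124,0,-35,0, -75,145,0,-40,0, -77,166,0,-45,0, -77,187,0,-50,0]'
python3 -m inch '[2,20,0,-5,0, 4,32,0,-8,0, 4,32,0,-8,0, 4,32,0,-8,0]'
```

```text
t: 4.27
tool_pos: [0.4269, 0.2131, 0.2341]
orientation: [-2.4, -2.025, 0.001]
force: [-3.2, -1.4, 5.4]
opening: 0.0213
gripper_force: 12.0
t: 4.6
tool_pos: [0.431, 0.2461, 0.2341]
orientation: [-2.529, -1.86, 0.001]
force: [-10.7, 2.2, 7.7]
opening: 0.0214
gripper_force: 12.0
```

Run:
```python
from plant import robot,read_camera
import cv2
print(robot.read_state()["force"])
cv2.imwrite("pics/side1.png",read_camera("side")["image"])
```

```text
[-10.70816481   2.16568753   7.74296672]
```

View pics/side1.png

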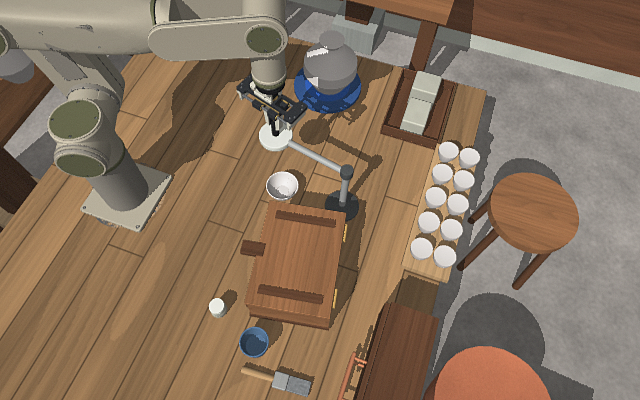

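The lamp head is now at (272,135), well clear of the lid, and the lid and tongue at (253,248) are fully visible. Release, rise, and move above the tongue while turning.

```bash
python3 -m inch '[0,0,0,0,30, 0,0,0,0,50, 0,0,0,0,70, 0,0,0,0,70, 0,0,25,0,70, 0,0,60,0,70, 0,0,90,0,70]'
python3 -m inch '[5,-30,0,-6,80, 10,-65,0,-12,80, 15,-100,0,-18,80, 20,-135,0,-24,80, 25,-170,0,-30,80, 30,-205,0,-36,80, 36,-240,0,-43,80, 42,-275,0,-50,80, 47,-305,0,-57,80, 51,-328,0,-62,80]'
python3 -m inch '[0,0,-30,0,80, 0,0,-60,0,80,0,0,-60,0,80,0,0,-60,0,80]'
python3 - <<'E'
from plant import robot,read_camera
import cv2,numpy as np
s=robot.read_state();c=read_camera("wrist")
print(s["tool_pos"],s["orientation"],np.round(c["K"],1).tolist(),np.round(c["mount"],4).tolist())
cv2.imwrite("pics/w1.png",c["image"])
cv2.imwrite("pics/scene1.png",read_camera("scene")["image"])
E
```

```text
t: 5.23
tool_pos: [0.432, 0.2438, 0.3238]
orientation: [-2.533, -1.858, 0.002]
force: [1.1, 0.9, 0.4]
opening: 0.0622
gripper_force: 0.0
t: 6.07
tool_pos: [0.4833, -0.0867, 0.3228]
orientation: [3.129, 0.275, -0.0]
force: [-0.4, 0.1, 0.1]
opening: 0.0743
gripper_force: 0.0
t: 6.4
tool_pos: [0.4821, -0.0837, 0.2615]
orientation: [-3.127, -0.288, 0.006]
force: [0.0, -0.4, 0.8]
opening: 0.0742
gripper_force: 0.0
[ 0.48205539 -0.08372889  0.26150146] [-3.12695566 -0.28782735  0.00599748] [[325.5, 0.0, 322.2], [0.0, 325.5, 201.3], [0.0, 0.0, 1.0]] [[-0.0003, -0.9565, -0.2917, 0.0819], [1.0, -0.0002, -0.0002, -0.0008], [0.0001, -0.2917, 0.9565, -0.1938], [0.0, 0.0, 0.0, 1.0]]
```

View pics/w1.png

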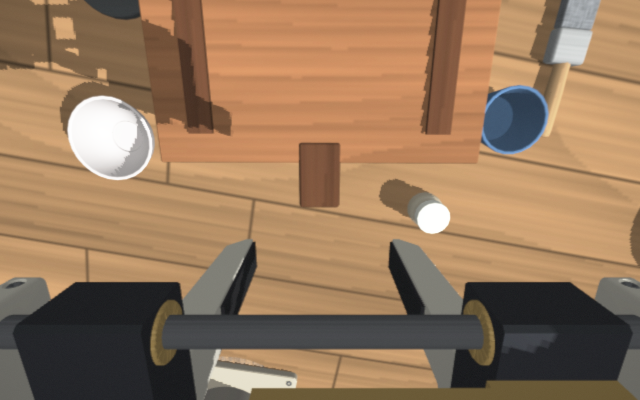

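The wrist view shows the tongue centred at column 320, its tip at row 207 and the panel edge at row 163, square to the fingers. I'll project those points.

Run:
```python
import numpy as np
from scipy.spatial.transform import Rotation as R
K=np.array([[325.5,0,322.2],[0,325.5,201.3],[0,0,1]]);M=np.array([[-0.0003,-0.9565,-0.2917,0.0819],[1,-0.0002,-0.0002,-0.0008],[0.0001,-0.2917,0.9565,-0.1938]])
p=np.array([.48206,-.08373,.2615]);W=R.from_rotvec([-3.12696,-.28783,.006]).as_matrix()
print("toolx",W[:,0],"tooly",W[:,1])
for u,z in [((320,207),.146),((320,163),.144),((160,161),.144),((478,163),.144)]:
    d=W@M[:,:3]@np.linalg.solve(K,[u[0],u[1],1]);c=p+W@M[:,3];q=c+d*(z-c[2])/d[2];print(q, W.T@(q-p))
```

```text
toolx [ 0.98318952  0.18255096 -0.0036763 ] tooly [ 0.18254559 -0.98319583 -0.00175214]
[ 0.46295407 -0.0839551   0.146     ] [-0.01840122 -0.00306402  0.11557398]
[ 0.50625307 -0.07599954  0.144     ] [ 0.02562954 -0.00297834  0.11741197]
[0.48000354 0.07601365 0.144     ] [ 0.02757143 -0.15722882  0.1176751 ]
[ 0.53406607 -0.22576663  0.144     ] [0.02563486 0.14934917 0.11714505]
```

```bash
python3 -m inch '[0,3,-30,0,80, 0,3,-60,0,80, 0,3,-90,0,80, 0,3,-115,0,80, 0,3,-130,0,80, 0,3,-139,0,80, 0,3,-139,0,80]'
python3 -m inch '[0,0,0,0,0, 0,0,0,0,0, 0,0,0,0,0, 0,0,0,0,0, 0,0,0,0,0, 0,0,0,0,0]' 25
python3 - <<'E'
from math import *
c,s=cos(radians(10.7)),sin(radians(10.7));r=.2505;h=.011
for d in (1,3,5,8,11,14,18,22,26,30,34,38,42,46,48,50,51,52):
    a=radians(d);dx=r-(r*cos(a)-h*sin(a));dz=r*sin(a)+h*cos(a)-h
    print(d,round(1e3*dx*c,1),round(1e3*dx*s,1),round(1e3*dz,1))
E
```

```text
t: 7.08
tool_pos: [0.4834, -0.0805, 0.1238]
orientation: [-3.128, -0.29, 0.001]
force: [-0.8, -0.1, 0.1]
opening: 0.0745
gripper_force: 0.0
t: 7.58
tool_pos: [0.4837, -0.0809, 0.1245]
orientation: [3.128, 0.289, 0.001]
force: [0.6, -0.7, -0.1]
opening: 0.0387
gripper_force: 0.0
1 0.2 0.0 4.4
3 0.9 0.2 13.1
5 1.9 0.4 21.8
8 3.9 0.7 34.8
11 6.6 1.2 47.6
14 9.9 1.9 60.3
18 15.4 2.9 76.9
22 22.0 4.2 93.0
26 29.6 5.6 108.7
30 38.4 7.3 123.8
34 48.1 9.1 138.2
38 58.8 11.1 151.9
42 70.5 13.3 164.8
46 82.9 15.7 176.8
48 89.5 16.9 182.5
50 96.2 18.2 188.0
51 99.6 18.8 190.6
52 103.1 19.5 193.2
```

```bash
python3 -m inch '[0,0,0,0,0, 0,0,0,0,0, 0,0,0,0,0]' 30
python3 -m inch '[0,0,2,0,0, 0,0,4,0,0, 0.5,0,9,0,0, 1,0,13,0,0, 1.5,0,17,0,0, 2,0.5,22,0,0]'
```

```text
t: 7.83
tool_pos: [0.4833, -0.0808, 0.1239]
orientation: [-3.128, -0.289, 0.0]
force: [-0.0, 0.5, 0.6]
opening: 0.0193
gripper_force: 0.0
t: 8.33
tool_pos: [0.4855, -0.0804, 0.1465]
orientation: [3.128, 0.289, 0.0]
force: [-0.0, 0.2, -0.6]
opening: 0.0005
gripper_force: 0.0
```

The fingers shut on nothing, so I'll look.

Run:
```python
from plant import robot,read_camera
import cv2,numpy as np
s=robot.read_state();print(s["tool_pos"],s["q"])
a=read_camera("wrist")["image"];b=read_camera("side")["image"][150:350,180:400];d=read_camera("scene")["image"][100:240,200:400]
o=np.zeros((600,800,3),np.uint8);o[:300,:480]=cv2.resize(a,(480,300));o[300:600,:330]=cv2.resize(b,(330,300));o[300:580,400:800]=cv2.resize(d,(400,280))
cv2.imwrite("pics/m1.png",o)
```

```text
[ 0.48548695 -0.08036179  0.14648191] [-2.68252321e-01 -1.40321652e-01  1.83947889e+00 -2.73667770e-05
  1.44222692e+00  1.11847765e+00]
```

View pics/m1.png

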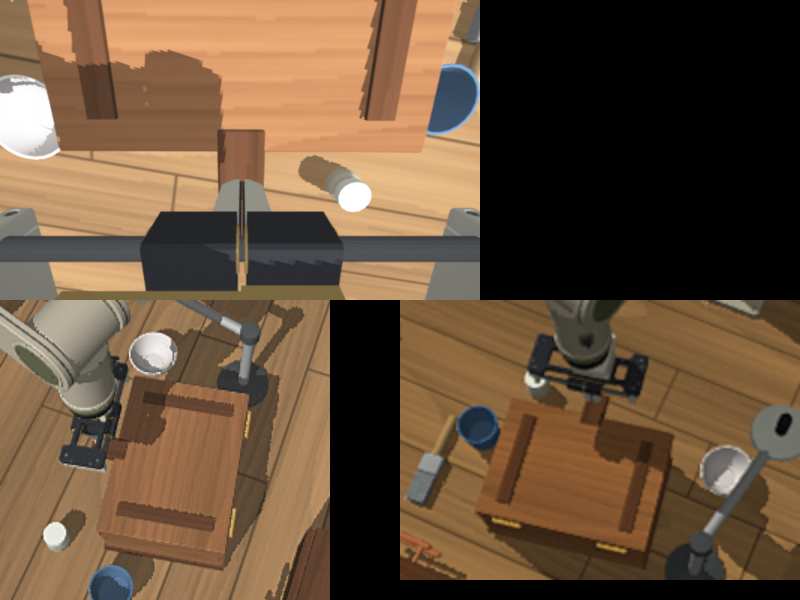

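Run:
```python
from plant import robot,read_camera
import cv2,numpy as np
a=read_camera("wrist")["image"][150:350,200:440];d=read_camera("side")["image"][180:300,200:320]
o=np.zeros((400,800,3),np.uint8);o[:,:480]=cv2.resize(a,(480,400),interpolation=3);o[:320,480:]=cv2.resize(d,(320,320),interpolation=3)
cv2.imwrite("pics/m2.png",o)
```

```text
(no output)
```

View pics/m2.png

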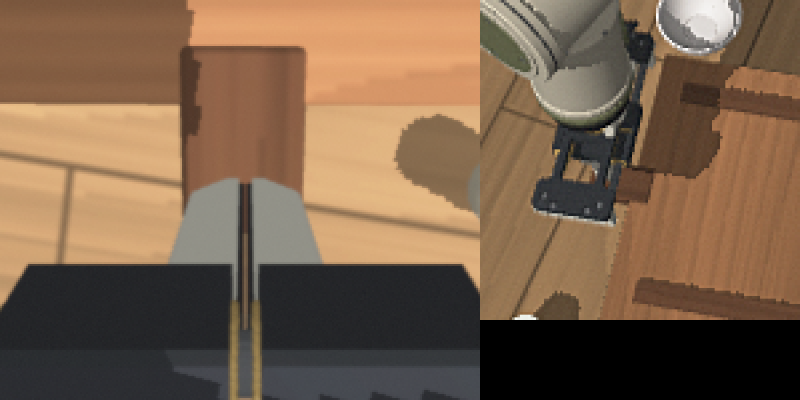

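The wrist view shows the shut fingertips above the tongue, with its tip visible through the gap at row 267. So the real fingertips sit roughly 20–25 mm higher than the TCP suggests. I'll open, go lower and close again.

```bash
python3 -m inch '[0,0,5,0,80, 0,0,5,0,80, 0,0,5,0,80, 0,0,5,0,80, 0,0,5,0,80, 0,0,5,0,80, 0,0,5,0,80, 0,0,5,0,80, 0,0,5,0,80, 0,0,5,0,80]'
python3 -m inch '[-2,0,-15,0,80, -2,0,-30,0,80, -2,0,-42,0,80, -2,0,-51,0,80, -2,0,-51,0,80]'
python3 -m inch '[0,0,0,0,0, 0,0,0,0,0, 0,0,0,0,0, 0,0,0,0,0, 0,0,0,0,0, 0,0,0,0,0, 0,0,0,0,0, 0,0,0,0,0]' 25
```

```text
t: 9.42
tool_pos: [0.4853, -0.0803, 0.1509]
orientation: [-3.128, -0.289, 0.0]
force: [0.6, -0.0, -1.1]
opening: 0.0628
gripper_force: 0.0
t: 9.83
tool_pos: [0.4818, -0.0799, 0.0975]
orientation: [-3.127, -0.289, 0.006]
force: [-0.7, -0.3, 0.0]
opening: 0.0745
gripper_force: 0.0
t: 10.5
tool_pos: [0.4836, -0.08, 0.1004]
orientation: [-3.128, -0.289, -0.001]
force: [-1.0, 3.6, 3.0]
opening: 0.0398
gripper_force: 25.0
```

```bash
python3 -m inch '[0,0,2,0,0, 0,0,4,0,0, 0.5,0,9,0,0, 1,0,13,0,0, 1.5,0,17,0,0, 2,0.5,22,0,0, 3,0.5,28,0,0, 4,1,35,0,0]' 35
```

```text
t: 11.17
tool_pos: [0.4869, -0.0793, 0.1349]
orientation: [-3.128, -0.289, 0.002]
force: [1.8, 1.7, -4.7]
opening: 0.0397
gripper_force: 35.0
```

```bash
python3 -m inch '[2.7,0.5,13,0,0, 6,1,25.5,0,0, 8.5,1.7,34,0,0, 11.5,2,42,0,0, 14.5,3,50,0,0, 18,3.5,58,0,0, 22,4,66,0,0, 26,5,74,0,0, 34,6.5,89,0,0, 34,6.5,89,0,0]'
```

```text
t: 12.0
tool_pos: [0.5239, -0.0727, 0.2271]
orientation: [3.127, 0.289, 0.007]
force: [-1.3, 1.1, -2.7]
opening: 0.0395
gripper_force: 35.0
```

```bash
python3 -m inch '[5,1,7,0,0, 10,2,14,0,0, 15,3,21,0,0, 20.5,4,28,0,0, 32,6,41,0,0, 38,7,47,0,0, 44.5,8.5,53,0,0, 51,9.5,59,0,0, 58,11,64,0,0, 58,11,64,0,0]'
python3 - <<'E'
from plant import robot,read_camera
import cv2,numpy as np
s=robot.read_state();print(s["tool_pos"],s["force"],s["wrist_torque"])
b=read_camera("side")["image"][120:350,180:400];d=read_camera("scene")["image"][100:290,200:430]
o=np.zeros((460,800,3),np.uint8);o[:418,:400]=cv2.resize(b,(400,418),interpolation=3);o[:330,400:]=cv2.resize(d,(400,330),interpolation=3)
cv2.imwrite("pics/m3.png",o)
E
```

```text
t: 12.83
tool_pos: [0.5808, -0.0623, 0.289]
orientation: [3.127, 0.288, 0.003]
force: [-0.5, -3.2, -2.7]
opening: 0.0398
gripper_force: 35.0
[ 0.58084027 -0.06227585  0.28898287] [-0.51060946 -3.1977582  -2.71026575] [-0.69697092  0.58531621 -0.03504506]
```

View pics/m3.png

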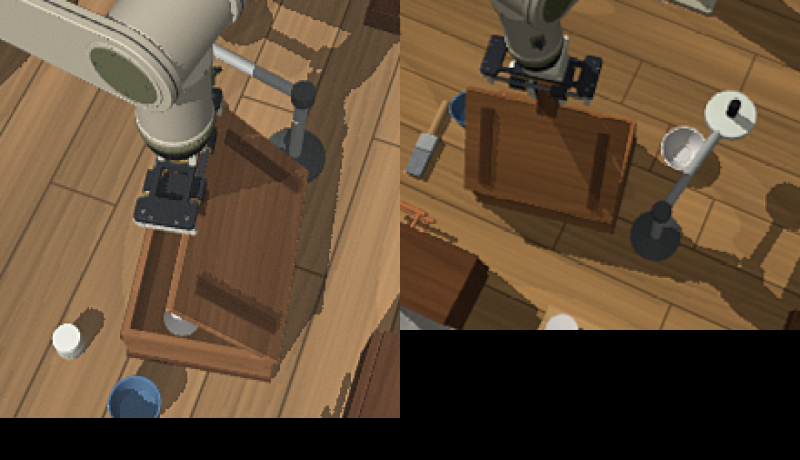

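The lid is raised and gripped, with the lamp clear at scene (620,167 in the composite). Its front corners are FR (239,151) scene / (273.5,289) side and FL (336,170) / (302,175). I'll check the angle from those.

Run:
```python
from h import *
x=np.array([.983,.185,0]);h=np.array([.729,-.035,.130])
for u,v in [((239.1,150.7),(273.5,289.4)),((335.7,170.2),(302.1,175))]:
    p=tri(u,v);d=h-p;print(p,np.degrees(np.arctan2(p[2]-.13,d@x)-np.arctan2(.014,.225)))
# from tool: change of TCP since closed grip
for z0 in (.1004-.002,): 
    print(np.degrees(np.arcsin((.289-z0)/.2505)))
p0=np.array([.4836,-.080]);p1=np.array([.5808,-.0623]);dx=(p1-p0)@x[:2];dz=.289-.1000
# chord angle: chord direction = 90 - theta/2 +phi
print(dx,dz,"chord th",2*np.degrees(np.arctan2(dx,dz))+2*np.degrees(np.arctan2(.008,.25)), 2*np.degrees(np.arcsin(np.hypot(dx,dz)/2/.2505)))
```

```text
[ 0.62191392 -0.20799599  0.31097023] 49.25840600830714
[0.56835279 0.09588163 0.31330526] 50.33245773574452
49.541683185033236
0.09882210000000001 0.18899999999999997 chord th 58.87295828403796 50.390126195784624
```

All the estimates cluster around 50° (49.3–51.6). I'll hold, check it's steady, and hand in.

```bash
python3 -m inch '[0,0,0,0,0, 0,0,0,0,0, 0,0,0,0,0, 0,0,0,0,0, 0,0,0,0,0, 0,0,0,0,0, 0,0,0,0,0, 0,0,0,0,0, 0,0,0,0,0, 0,0,0,0,0]' && python3 -c "
from plant import job
print(job.close_job())"
```

```text
t: 13.77
tool_pos: [0.5794, -0.0625, 0.2879]
orientation: [3.127, 0.288, 0.001]
force: [1.5, -5.9, -3.1]
opening: 0.0397
gripper_force: 35.0
the job is handed in; nothing more can be done
None
```

I swung the lamp clear to its post's side first, then raised the lid to about 50° (camera and arm estimates 49–52°). The job is handed in with the gripper still holding the tongue at 35 N, and nothing else appeared moved in the pictures.

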